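# Level the downdraft sanding box with its foot and hold the level down

## Task

The little downdraft sanding box does not stand level: lower its flipped-up top until it is fully shut, lay the spirit level across the middle of the top, pointing from side to side at the levelling foot, and let go of it. Turn the star knob of the levelling foot until the bubble settles between the two marks, then press the level down on the top with the fingertips, firmly but not hard. Finish while still pressing, with the bubble between the marks, so that the foot's nut can be tightened, and leave the sanding block and the tape measure where they lie.

Things in the scene. Friction and masses are not known exactly. Their poses are not given: they have to be found in the camera images.
- sanding_box: Plywood downdraft sanding box, 160 (x, front to back) x 240 (y) mm, rim 100 mm above the bench. x points to its back, y to its left (side of the levelling foot), z up. Origin at bench height under the line of its two fixed right-hand feet, 105 mm to the right (-y) of its middle; the box tilts by some milliradians about that line as the knob turns.
- box_middle (a point): Point in the plane of the shut top's upper face (112 mm above the bench), over the middle of the box. Its axes are those of the box. The shut top reaches 92 mm to the front (-x), 80 mm to the back and 122 mm to either side of it.
- box_top_hinge (a point): Middle of the flip-up top's hinge line: along the box's y axis at the back of the rim, 80 mm behind box_middle and 12 mm below it. The hinge is stiff (0.3 N m; the top weighs 0.35 kg): the top stays where it is left when steeply open and sinks slowly once below about 0.6 rad.
- box_top_edge (a point): Middle of the top's free (front) edge on the outer face. The top is a perforated wooden board, 172 (hinge to free edge) x 244 x 12 mm, without a handle; its underside lies in the hinge line. It is shut by pulling, then pushing, on its outer (rear, then upper) face near this edge with closed fingertips.
- box_top (a joint): Opening angle of the top in rad: 0 = shut, lying flat on the rim; it starts at 1.0 to 1.3, leaning a little towards the robot from upright.
- knob_grip (a point): Middle of the levelling foot's black six-lobed star knob, on its upright axis. The knob is 46 mm over the lobes and 20 mm high (10 mm above and below this point), on a 12 mm threaded spindle in a steel bracket at the box's left: 175 mm left (+y) and 35 mm to the front of the box's middle, its middle 20 mm above the shut top's upper face.
- foot_knob (a joint): Angle of the star knob in rad, growing clockwise seen from above. Clockwise lifts the box's left side: one radian shifts the bubble of a level lying across the top 3.41 mm towards the foot. Turns with 0.06 N m, over half a turn of travel either way from its start, stays where left. The foot's side starts 4 to 11 milliradians low; the value at level varies, so go by the bubble.
- spirit_level: Aluminium torpedo level with black end caps, 200 (x) x 22 (y) x 42 (z) mm, 0.25 kg, standing on its long edge on the bench; the origin is the middle of its underside, x along its length. The top is flat and hard apart from the vial window in its middle.
- level_vial (a point): Middle of the level's top face, above the vial, 42 mm over its underside. The window is 52 mm long, so fingertips some 60 mm apart press on either side of it.
- level_bubble (a joint): Place of the bubble (pale, 13 mm long) in the green tube, in m along the level's x axis: 0 = midway between the two black marks, which leave it 1.6 mm of play each way; at most 0.0155 either way. It climbs to the higher end, 1 mm per milliradian of tilt, and takes about 1.2 s to settle.
- sanding_block: Cork sanding block, 64 x 112 x 30 mm; leave it. Origin at the middle of its underside.
- tape_measure: Tape measure in a yellow and black case, 39 x 78 x 71 mm; leave it. Origin at the middle of its underside.

How it is judged:
By the outcome, as a careful person would: the job done as asked, in the order asked, and still so for the second after the job is handed in, while the arm keeps its last pose, push and grip.
It also fails if it takes over 72 s, if anything falls off the work surface, if the arm or the gripper's body presses on something with over 40 N, if the wrist force passes 120 N, or if a joint passes its speed limit or range.

## Robot

A 7-joint arm with a two-finger parallel gripper is mounted at the origin on the work surface; the furniture and walls round the work are solid. World frame = base frame: x ahead of the robot, y to its left, z up, the work surface at z = 0. Lengths are in m, angles in degrees, forces in N, time in s.
With the tool pointing down it reaches from about 0.35 to 0.775 m from the base axis. Payload 3.1 kg.
Tool frame: the origin (TCP) lies on the centre line of the jaws, within the pads' length; the fingertips stand 17 mm ahead of it and the grasp point (between the pads) lies 2 mm behind it (robot.tip_reach is the distance from the TCP to the fingertips, in m); z points along the fingers, y is the line along which they close (so a half turn about z gives the same grasp; the last joint's range is limited). The gripper opens to 85 mm and grips with 20 to 120 N. Pads are 22 mm wide; open, the fingers measure 114 mm over their backs; the gripper's body (76 mm by 85 mm) begins 54 mm behind the grasp point. The pads swing forward as they close: fully open they stand 13 mm farther back than shut.
Start: joints at [-71.832, 17.813, 0.802, 86.603, -0.252, 75.585, -1.558], TCP at [0.193, 0.515, 0.248] pointing down, gripper open.
Joint ranges: [-154.91, 154.91], [-16.99, 109.72], [-72.82, 74.43], [7.12, 147.25], [-82.49, 262.49], [11.32, 116.49], [-174.64, 174.64]. Speed limits (degrees/s): [159.86, 159.86, 180, 180, 180, 180, 180].

## Interface

Orientations are given as [roll, pitch, yaw] about the fixed x, y, z axes, in that order (R = Rz(yaw) Ry(pitch) Rx(roll)).
In Python, from station import robot, fingers, vision, workorder, recognise gives the robot as it stands. Calls block until the motion is done:
- robot.move_to(position, orientation): joint-space move of the TCP to a pose.
- robot.line_to(position, orientation=None, velocity=0.15, f_stop=None): straight line of the TCP; orientation=None keeps the orientation; velocity is the mean speed in m/s. With f_stop (N) it stops when the force on the tool has changed by that much, and returns True; else False.
- robot.move_j(angles): joint-space move.
- fingers.gripper_to(opening, force=None): opening from 0.0 (shut) to 1.0 (fully open); force is the grip in N (None keeps the last); returns when the fingers have stopped.
- robot.pause(seconds).
- robot.inverse_kinematics(position, orientation): joint angles nearest the present ones, or None.
- vision.grab_frame(name): name is "scene" or "top" or "wrist"; returns the picture (384x512x3 uint8, red, green, blue); there is no depth.
- vision.calibration(name): a dict with "mtx" (3x3 intrinsics, pixels), "extrinsics" (4x4, takes a point from world to camera coordinates); the wrist camera has in their place "T_tool_cam" (4x4, takes a point from camera to tool coordinates, whose origin is the TCP and whose axes are the flange's). Camera axes: x right, y up, looking along -z (the intrinsics and any distortion apply to the point x, -y, -z); pixel columns grow to the right and rows downward; lengths in m; the calibration is good to about 2 mm. A picture is of the moment at which its call begins: read the wrist's pose just before it. calibration takes no time and is no camera call.
A pose or a line that the arm cannot do raises robot.PlanningError and nothing moves.
- workorder.close_job(): hands the job in; it is judged then, once.
Trained networks look in the newest picture that a camera, given by its name, has taken for a name from the list of things; names that differ only in an ending like _2 or _b are one class to them, and where a whole thing is asked for, a point or a joint stands for the part that bears it (a point fixed in the world has none). Each returns a list of dicts, best first, with "p" (0 to 1); they miss things now and then, are a little off and sometimes report something else, mostly with a low value. They report only what shows in the picture. A call takes as long as a camera call.
- recognise(label, camera): "rect" ([centre column, centre row, width, height] in pixels, round what is visible of it).
Readings, each from a call of its own:
- robot.current_time_s(): time.
- robot.current_joint_positions(): joint angles.
- robot.current_dq(): joint speeds.
- robot.current_joint_torque(): joint torques, N m.
- robot.current_tool_pos(): TCP position.
- robot.current_eef_rot(): TCP orientation.
- robot.current_contact_force(): force on the tool from outside, world axes, zero at the start.
- robot.current_torque(): the same for the moment, N m.
- robot.current_finger_gap(): opening from 0.0 (shut) to 1.0 (fully open).
- robot.current_gripper_force(): force on a finger pad.
Only numpy, scipy, OpenCV 4.12 (cv2) and the standard library are available. Lean on these libraries where they do the work, as an engineer would, in place of code of your own. Each camera call takes 0.05 s, during which the arm holds its last target. There are 200 camera calls.

## Working session

There is one attempt and no reset: what is moved stays moved. The work goes in short steps, each a Python script; the robot and the scene stay as the last script left them, time stands still between calls to the robot, and variables do not carry over. Pictures are saved under pics/ and viewed, at most 11 in all, crops included, and the job is handed in when it is done.

```bash
ls; mkdir -p pics; python3 - <<'E'
from station import robot, fingers, vision, workorder, recognise
import cv2, numpy as np
ims=[]
for c in ["scene","top"]:
    im=vision.grab_frame(c); 
    for l in ["sanding_box","box_top","box_top_edge","foot_knob","spirit_level","level_vial","sanding_block","tape_measure"]:
        print(c,l,[(np.round(r["rect"]).astype(int).tolist(),round(r["p"],2)) for r in recognise(l,c)[:2]])
    ims.append(im)
    k=vision.calibration(c); print({a:np.round(b,4).tolist() if not isinstance(b,str) else b for a,b in k.items()})
k=vision.calibration("wrist");print(k)
cv2.imwrite("pics/a.png",cv2.resize(ims[0][:,:,::-1],(768,576)))
cv2.imwrite("pics/b.png",cv2.resize(ims[1][:,:,::-1],(768,576)))
print(robot.current_time_s(),robot.current_eef_rot())
E
```

```text
pics
scene sanding_box [([300, 172, 116, 141], 0.63)]
scene box_top [([318, 151, 82, 98], 0.56)]
scene box_top_edge [([317, 152, 86, 104], 0.77)]
scene foot_knob [([254, 156, 17, 28], 0.75)]
scene spirit_level [([182, 213, 51, 48], 0.75)]
scene level_vial [([183, 213, 54, 48], 0.87)]
scene sanding_block [([225, 284, 17, 33], 0.76)]
scene tape_measure [([216, 248, 39, 40], 0.98)]
{'mtx': [[404.7063, 0.0, 250.5054], [0.0, 404.7063, 187.4095], [0.0, 0.0, 1.0]], 'extrinsics': [[0.8888, -0.4581, -0.0161, -0.3322], [0.2211, 0.3977, 0.8905, -0.2707], [-0.4015, -0.795, 0.4548, -0.5963], [0.0, 0.0, 0.0, 1.0]]}
top sanding_box [([271, 162, 189, 102], 0.71)]
top box_top [([288, 123, 154, 26], 0.77)]
top box_top_edge [([287, 122, 151, 26], 0.96)]
top foot_knob [([189, 165, 25, 26], 0.83)]
top spirit_level [([364, 256, 35, 57], 0.72), ([220, 285, 101, 40], 0.56)]
top level_vial [([221, 285, 100, 38], 0.75)]
top sanding_block [([364, 256, 32, 57], 0.86)]
top tape_measure [([314, 274, 37, 40], 0.92)]
{'mtx': [[480.8445, 0.0, 262.897], [0.0, 480.8445, 191.9177], [0.0, 0.0, 1.0]], 'extrinsics': [[-0.0595, -0.9982, -0.0071, 0.2404], [0.9694, -0.0594, 0.2382, -0.5012], [-0.2382, 0.0073, 0.9712, -0.8889], [0.0, 0.0, 0.0, 1.0]]}
{'mtx': array([[292.33515481,   0.        , 260.33565274],
       [  0.        , 292.33515481, 193.07842137],
       [  0.        ,   0.        ,   1.        ]]), 'T_tool_cam': array([[ 7.21734682e-04,  9.45719641e-01,  3.24982829e-01,
         8.33111405e-02],
       [ 9.99999727e-01, -6.31234457e-04, -3.83908471e-04,
         1.33203213e-04],
       [-1.57929422e-04,  3.24983018e-01, -9.45719839e-01,
        -1.25045597e-01],
       [ 0.00000000e+00,  0.00000000e+00,  0.00000000e+00,
         1.00000000e+00]])}
0.9 [1.79996183e+02 4.16130977e-04 1.59446656e+02]
```

View pics/a.png

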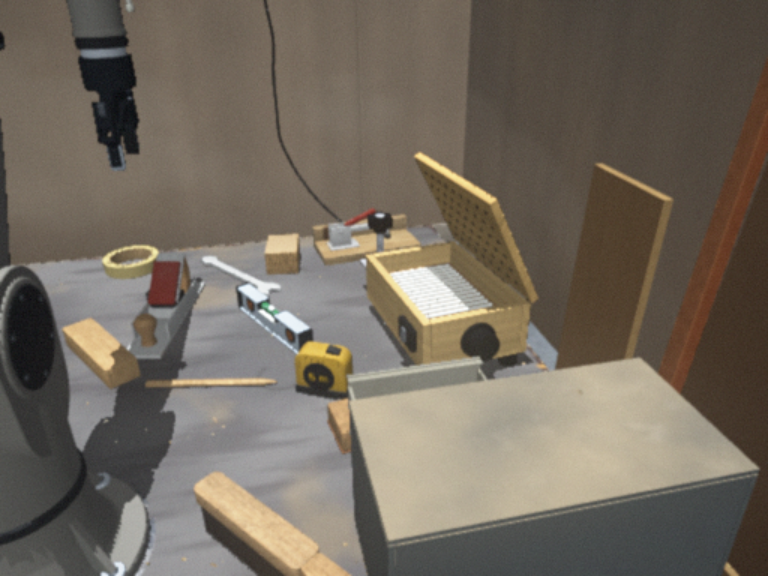

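View pics/b.png

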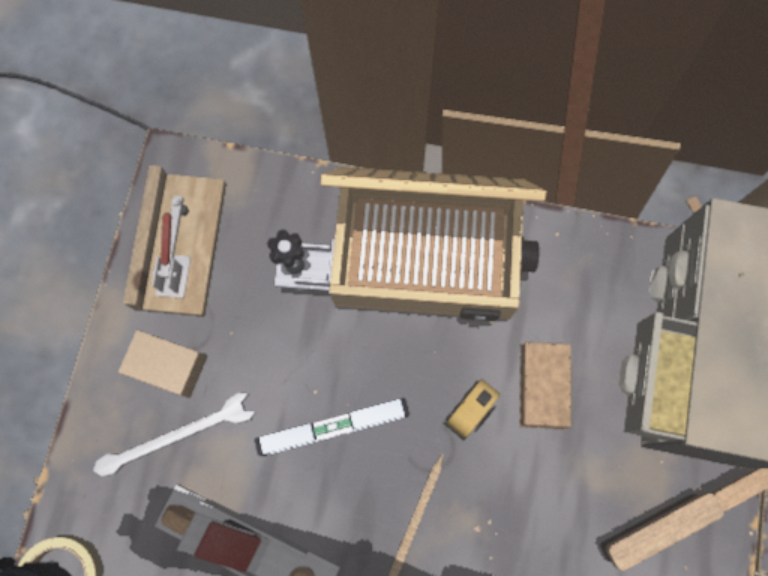

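The scene view shows the box with its top leaning open, knob at (380,215), level (238,292)–(310,345). The top view shows rim corners (332,291)/(518,302), knob (285,245) and level ends (258,446)/(406,407), all in pixels of the enlarged pictures.

```bash
cat > h.py <<'E'
from station import robot, fingers, vision, workorder, recognise
import cv2, numpy as np
from scipy.optimize import least_squares
from scipy.spatial.transform import Rotation as Ro
def proj(c,P):
    k=vision.calibration(c);E=k["extrinsics"];M=k["mtx"]
    p=np.atleast_2d(P)@E[:3,:3].T+E[:3,3]
    return np.c_[M[0,2]+M[0,0]*p[:,0]/-p[:,2], M[1,2]+M[1,1]*-p[:,1]/-p[:,2]]
def back(c,uv,z):
    k=vision.calibration(c);E=k["extrinsics"];M=k["mtx"]
    d=np.array([(uv[0]-M[0,2])/M[0,0],-(uv[1]-M[1,2])/M[1,1],-1])@E[:3,:3]
    o=-E[:3,:3].T@E[:3,3]; return o+d*(z-o[2])/d[2]
E
python3 - <<'E'
from h import *
def pts(q):
    x,y,w,a=q
    h=np.array([.08,0,-.012]);d=np.array([-np.cos(a),0,np.sin(a)]);n=np.array([np.sin(a),0,np.cos(a)])
    L=np.array([0,.122,0])
    e=h+.172*d+.012*n; i=h+.172*d
    B=np.array([[-.08,.12,-.012],[-.08,-.12,-.012],[-.035,.175,.03],i+L,i-L,e+L,e-L])
    return B@Ro.from_euler('z',w).as_matrix().T+[x,y,.112]
T=np.array([[332,291],[518,302],[285,245],[330,187],[545,199],[323,176],[543,189]])/1.5
S=np.array([[368,257],[428,322],[380,213],[416,156],[497,207]])/1.5
def f(q):
    P=pts(q); return np.r_[(proj("top",P)-T).ravel(),(proj("scene",P[:5])-S).ravel()]
s=least_squares(f,[.5,.1,0,1.15],loss="soft_l1")
print(s.x,s.cost);print(f(s.x).reshape(-1,2).round(1));print(pts(s.x).round(3))
for uv in([258,446],[406,407],[332,427]): print(back("top",np.array(uv)/1.5,.042).round(4))
for uv in([242,290],[307,330],[270,308]): print('s',back("scene",np.array(uv)/1.5,.042).round(4))
print([ -vision.calibration(c)["extrinsics"][:3,:3].T@vision.calibration(c)["extrinsics"][:3,3] for c in("top","scene")])
E
```

```text
[ 0.57235234  0.16141591 -0.1208212   1.07710428] 20.98610150185543
[[-0.8 -0.6]
 [ 2.2 -0.6]
 [ 0.6 -0.9]
 [-5.3 -0.1]
 [ 1.8  0.2]
 [-0.5 -0.2]
 [ 3.9 -0.6]
 [-1.3 -2.8]
 [ 0.1  1.2]
 [-0.2  0.3]
 [-3.3 -0.4]
 [-4.2 -1.2]]
[[0.507 0.29  0.1  ]
 [0.478 0.052 0.1  ]
 [0.559 0.339 0.142]
 [0.586 0.283 0.251]
 [0.556 0.04  0.251]
 [0.596 0.281 0.257]
 [0.567 0.039 0.257]]
[0.3225 0.3959 0.042 ]
[0.3604 0.2039 0.042 ]
[0.3407 0.3005 0.042 ]
s [0.3184 0.3728 0.042 ]
s [0.3665 0.2035 0.042 ]
s [0.3398 0.2924 0.042 ]
[array([0.28844963, 0.21664118, 0.98440135]), array([ 0.11563526, -0.51850204,  0.50692205])]
```

```bash
cat >> h.py <<'E'
MID=np.array([.5724,.1614,.112]);W=-.1208
BR=Ro.from_euler('z',W).as_matrix()
def box(x,y,z): return MID+BR@np.array([x,y,z])
Y=173.1
E
python3 - <<'E'
from h import *
fingers.gripper_to(0.0)
D=[180,0,Y]
def pt(a,s=.142,pen=0,off=.011):
    h=np.array([.08,-.012]);d=np.array([-np.cos(a),np.sin(a)]);n=np.array([np.sin(a),np.cos(a)])
    c=h+s*d+(.012-pen)*n
    return box(c[0]+off,0,c[1]+.017)
up=pt(1.08,off=.033); up[2]=.33
for p in (up,pt(1.08,off=.033),pt(.5),pt(0)): print(p.round(3),robot.inverse_kinematics(p.tolist(),D) is not None)
p=robot.current_tool_pos(); robot.line_to([p[0]+.05,p[1]-.03,.35],velocity=.25)
robot.move_to(up.tolist(),D)
print(robot.current_time_s(),robot.current_contact_force())
cv2.imwrite("pics/c.png",np.hstack([vision.grab_frame("scene")[60:330,120:500,::-1],vision.grab_frame("wrist")[60:330,60:440,::-1]]))
print(robot.line_to(pt(1.08,off=.033).tolist(),velocity=.12,f_stop=6),robot.current_tool_pos())
E
```

```text
[0.629 0.155 0.33 ] True
[0.629 0.155 0.248] True
[0.545 0.165 0.196] True
[0.522 0.168 0.129] True
4.125 [0.00330097 0.94445988 1.18663986]
False [0.62918102 0.15468471 0.24890809]
```

View pics/c.png

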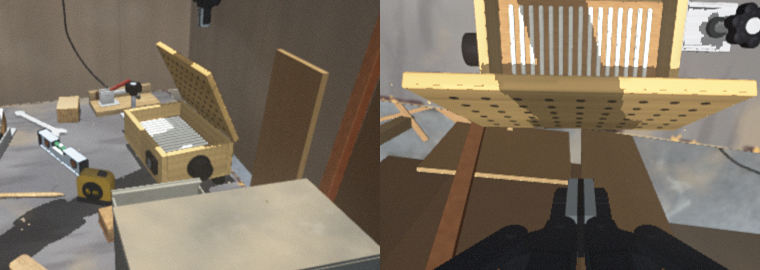

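The wrist picture shows the closed fingertips at about (580,190) behind the top's outer face, centred on it. Now pull it over.

```bash
python3 - <<'E'
from h import *
def pt(a,s=.142,pen=0,off=.011):
    h=np.array([.08,-.012]);d=np.array([-np.cos(a),np.sin(a)]);n=np.array([np.sin(a),np.cos(a)])
    c=h+s*d+(.012-pen)*n
    return box(c[0]+off,0,c[1]+.017)
for a in (1.08,.95,.8,.65,.5,.35,.2,.1):
    p=pt(a)
    hit=robot.line_to(p.tolist(),velocity=.12,f_stop=30)
    print(a,hit,robot.current_contact_force().round(1))
    if hit: break
else:
    print(robot.line_to((pt(0)-[0,0,.012]).tolist(),velocity=.04,f_stop=14),robot.current_tool_pos(),pt(0),robot.current_contact_force())
    p=robot.current_tool_pos(); robot.line_to([p[0],p[1],.2],velocity=.25)
    robot.move_to(box(-.20,0.05,.26).tolist(),[180,0,Y])
print(robot.current_time_s())
ims=[]
for c in("top","wrist"):
    im=vision.grab_frame(c); ims.append(im[:,:,::-1])
    for l in("spirit_level","foot_knob","box_top"): print(c,l,[(np.round(r["rect"]).astype(int).tolist(),round(r["p"],2)) for r in recognise(l,c)[:1]])
print(robot.current_tool_pos(),robot.current_eef_rot())
cv2.imwrite("pics/d.png",cv2.resize(np.hstack([ims[0][60:330,120:420],ims[1][:270,:400]]),None,fx=1.14,fy=1.14))
for i,n in enumerate(("top","wr")): cv2.imwrite("raw_%s.png"%n,ims[i])
E
```

```text
1.08 False [ 0.1 -0.9  0.3]
0.95 False [-1.1  0.6  0.8]
0.8 False [-0.3  0.2 -0.2]
0.65 False [0.4 0.7 0.2]
0.5 False [ 0.1 -0.8  0.2]
0.35 False [-0.2  0.7  0.7]
0.2 False [1.2 0.5 0.2]
0.1 False [-1.4  0.2 -0.6]
True [0.52337204 0.16739384 0.12811466] [0.52177166 0.16754583 0.129     ] [-0.4793435  -0.42140224  6.38273228]
9.4417
top spirit_level [([200, 291, 60, 28], 0.78)]
top foot_knob []
top box_top [([334, 143, 40, 46], 0.64)]
wrist spirit_level [([303, 120, 127, 60], 0.68)]
wrist foot_knob [([350, 271, 36, 40], 0.6)]
wrist box_top [([229, 276, 166, 98], 0.89)]
[0.3801456  0.23484316 0.37149139] [-1.79948963e+02 -3.16709976e-02  1.73049075e+02]
```

View pics/d.png

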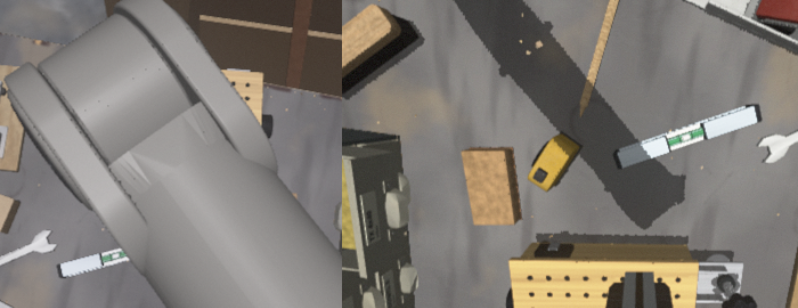

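The top lies shut on the box (front edge at row 262, columns 510–697); the level (618,157)–(759,113) is undisturbed.

```bash
cat >> h.py <<'E'
def wback(uv,z,pos,rot):
    k=vision.calibration("wrist");M=k["mtx"];T=k["T_tool_cam"];R=Ro.from_euler('xyz',rot,degrees=True).as_matrix()
    d=R@T[:3,:3]@np.array([(uv[0]-M[0,2])/M[0,0],-(uv[1]-M[1,2])/M[1,1],-1])
    o=np.array(pos)+R@T[:3,3]; return o+d*(z-o[2])/d[2]
E
python3 - <<'E'
from h import *
pos=[.3801,.2348,.3715];rot=[180.05,-.03,173.05]
print('lev',[wback(((u-342)/1.14,v/1.14),.042,pos,rot).round(4) for u,v in((617,158),(759,113),(686,137))])
print('top',[wback(((u-342)/1.14,v/1.14),.112,pos,rot).round(4) for u,v in((510,262),(697,262))], box(-.092,-.122,0),box(-.092,.122,0))
g=cv2.resize(cv2.imread("raw_wr.png")[70:160,210:400],None,fx=4,fy=4,interpolation=cv2.INTER_CUBIC)
cv2.imwrite("pics/e.png",g)
E
```

```text
lev [array([0.3604, 0.2073, 0.042 ]), array([0.325 , 0.3985, 0.042 ]), array([0.3439, 0.3022, 0.042 ])]
top [array([0.4648, 0.059 , 0.112 ]), array([0.4934, 0.2957, 0.112 ])] [0.46636866 0.05137566 0.112     ] [0.49577223 0.29359752 0.112     ]
```

View pics/e.png

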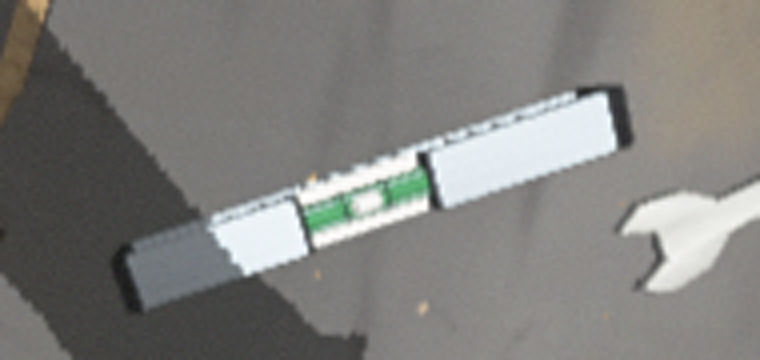

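```bash
sed -i 's/MID=.*;W/MID=np.array([.5714,.1639,.112]);W/' h.py; python3 - <<'E'
from h import *
L=[.3425,.302]; D=[180,0,100.8]; D2=[180,0,83.1]
fingers.gripper_to(0.7,30)
robot.move_to(L+[.12],D)
print(robot.line_to(L+[.029],velocity=.12,f_stop=8),robot.current_tool_pos())
fingers.gripper_to(0.0,40)
print(robot.current_finger_gap(),robot.current_gripper_force())
robot.line_to(L+[.20],velocity=.2)
print(robot.current_finger_gap(),robot.current_time_s())
t=box(0,0,.029)
robot.move_to([t[0],t[1],.19],D2)
robot.line_to([t[0],t[1],t[2]+.006],velocity=.12)
print(robot.line_to([t[0],t[1],t[2]-.006],velocity=.03,f_stop=4),robot.current_tool_pos(),robot.current_contact_force())
fingers.gripper_to(0.45)
robot.line_to([t[0],t[1],.26],velocity=.2)
p=t-BR@[0,.083+.05,0]
robot.pause(.5)
pos,rot=robot.current_tool_pos(),robot.current_eef_rot()
im=vision.grab_frame("wrist")
print(robot.current_time_s(),pos,rot,robot.current_contact_force())
for l in("spirit_level","level_vial","foot_knob","box_top"): print(l,[(np.round(r["rect"]).tolist(),round(r["p"],2)) for r in recognise(l,"wrist")[:1]])
np.savez("f.npz",im=im,pos=pos,rot=rot)
cv2.imwrite("pics/f.png",cv2.resize(im[:,:,::-1],(768,576)))
E
```

```text
False [0.34316915 0.30249999 0.02966618]
0.2505545968351759 40.43258607387543
0.2477034038293558 14.0167
True [0.57276684 0.16429372 0.14074558] [-1.30916825 -0.01595587  5.95665563]
17.5167 [0.57133991 0.16387668 0.25977708] [-1.79937329e+02  2.10738799e-02  8.31250733e+01] [-0.6387492   0.85760925  0.42326554]
spirit_level [([262.0, 184.0, 28.0, 231.0], 0.97)]
level_vial [([261.0, 184.0, 33.0, 228.0], 0.71)]
foot_knob []
box_top [([253.0, 167.0, 201.0, 239.0], 0.98)]
```

View pics/f.png

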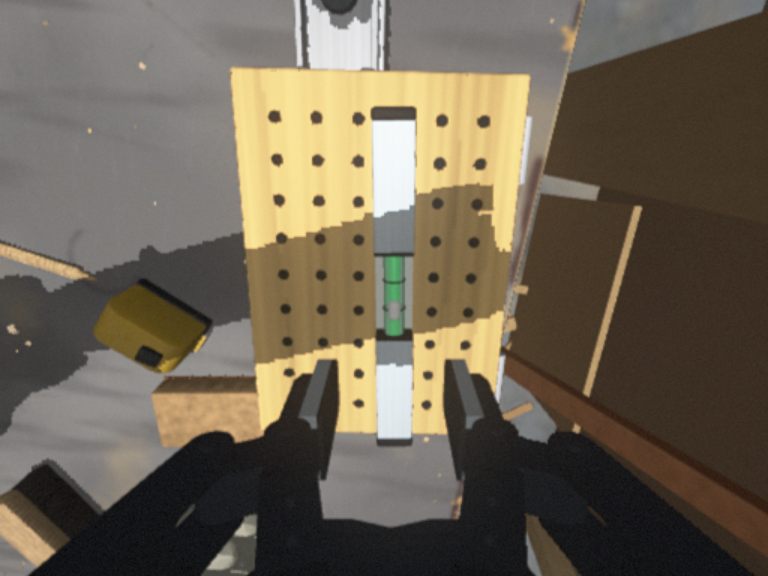

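The level lies across the top from (393,108) to (394,443); the bubble, at about row 310, is off towards the right-hand end. I'll measure it.

```bash
cat >> h.py <<'E'
def strip(im,pos,rot,c,yaw,z=.147,s=10,half=.034,w=.012):
    """rectified strip along level axis (+ = towards foot = right), s px/mm"""
    k=vision.calibration("wrist");M=k["mtx"];T=k["T_tool_cam"];R=Ro.from_euler('xyz',rot,degrees=True).as_matrix()
    u=np.arange(-half,half,1e-3/s);v=np.arange(-w,w,1e-3/s);U,V=np.meshgrid(u,v)
    ax=np.array([np.cos(yaw),np.sin(yaw),0]);ay=np.array([-ax[1],ax[0],0])
    P=np.r_[c[:2],z]+U[...,None]*ax+V[...,None]*ay
    p=((P-pos)@R-T[:3,3])@T[:3,:3]
    return cv2.remap(im,(M[0,2]-M[0,0]*p[...,0]/p[...,2]).astype('f4'),(M[1,2]+M[1,1]*p[...,1]/p[...,2]).astype('f4'),cv2.INTER_CUBIC)
E
python3 - <<'E'
from h import *
f=np.load("f.npz");pos,rot,im=f["pos"],f["rot"],f["im"]
q=lambda u,v,z:wback((u/1.5,v/1.5),z,pos,rot)
c=[q(393,108,.154),q(394,443,.154)];print(c,(c[0]+c[1])/2,np.degrees(np.arctan2(*(c[0]-c[1])[[1,0]])))
b=[q(232,68,.112),q(528,73,.112),q(258,435,.112),q(500,435,.112)];print(np.round(b,4)); 
for pt in [(c[0]+c[1])/2]+b: print(((pt-MID)@BR).round(4))
s=strip(im,pos,rot,(c[0]+c[1])/2,np.radians(83.1))
cv2.imwrite("pics/g.png",cv2.resize(s[:,:,::-1],None,fx=1.1,fy=1.1))
print(s[100:140,::20].mean(0)[:,[0,1]].astype(int).tolist())
E
```

```text
[array([0.58465258, 0.26103157, 0.154     ]), array([0.56230706, 0.06620539, 0.154     ])] [0.57347982 0.16361848 0.154     ] 83.45707000723951
[[0.498  0.2949 0.112 ]
 [0.6627 0.2727 0.112 ]
 [0.4594 0.0524 0.112 ]
 [0.6377 0.0311 0.112 ]]
[ 0.0021 -0.      0.042 ]
[-0.0887  0.1212 -0.    ]
[ 0.0775  0.119  -0.    ]
[-0.0978 -0.1242 -0.    ]
[ 0.0818 -0.1239 -0.    ]
[[127, 131], [127, 132], [93, 94], [50, 44], [74, 139], [85, 166], [85, 165], [85, 165], [81, 163], [125, 138], [148, 148], [147, 147], [147, 147], [148, 149], [145, 145], [101, 154], [83, 167], [83, 165], [83, 165], [83, 167], [66, 117], [80, 157], [85, 167], [85, 166], [86, 169], [87, 168], [87, 168], [88, 169], [67, 112], [71, 70], [122, 127], [122, 127], [122, 127], [123, 128]]
```

View pics/g.png

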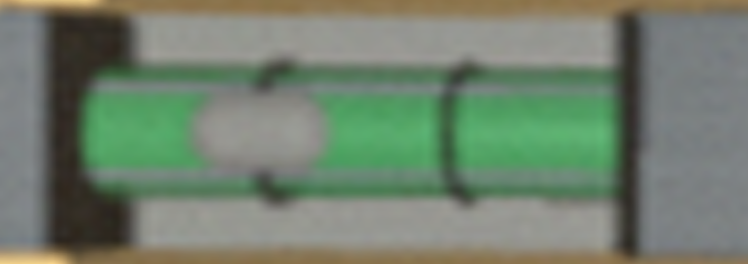

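```bash
python3 - <<'E'
from h import *
k=box(-.035,.175,.02); D=[180,0,188]
fingers.gripper_to(0.85,50)
robot.move_to([k[0],k[1],.26],D)
pos,rot=robot.current_tool_pos(),robot.current_eef_rot()
im=vision.grab_frame("wrist"); r=recognise("foot_knob","wrist")[:1]
for x in r: print(x, wback(x["rect"][:2],.132,pos,rot))
print(k,robot.current_time_s(),robot.current_joint_positions()[6])
np.savez("k.npz",im=im,pos=pos,rot=rot)
cv2.imwrite("pics/h.png",cv2.resize(im[:,:,::-1],(768,576)))
E
```

```text
{'rect': [262.6, 190.1, 48.5, 46.9], 'p': 0.78} [0.55866938 0.34291763 0.132     ]
[0.55774368 0.34184242 0.132     ] 19.5417 67.22861236854551
```

View pics/h.png

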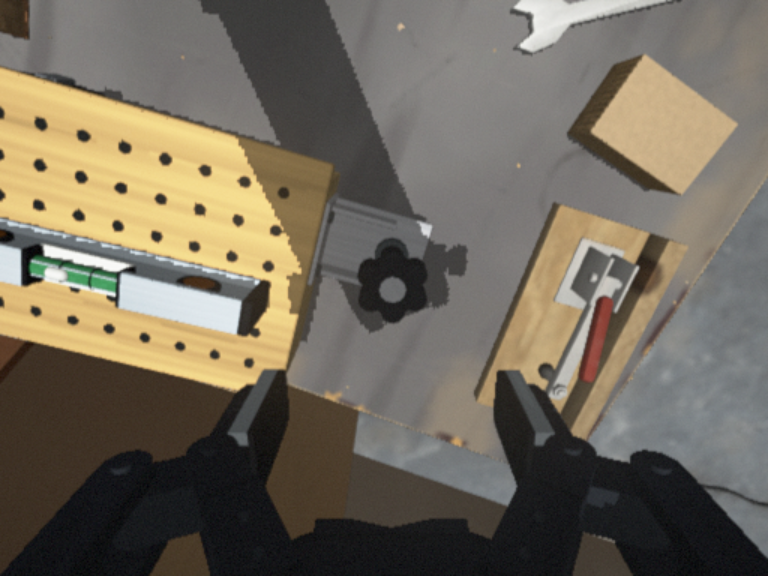

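The knob is at (392,287), agreeing with its computed place to about 1 mm; the fingers can go straight down.

```bash
cat >> h.py <<'E'
def turn(deg,start,force=50):
    """grip the knob at yaw `start`, turn by deg clockwise, lift off"""
    k=[.5582,.3424]; D=[180,0,start]
    robot.move_to(k+[.21],D)
    print("down",robot.line_to(k+[.138],velocity=.15,f_stop=8))
    fingers.gripper_to(0.0,force)
    print("gap",robot.current_finger_gap())
    q=np.array(robot.current_joint_positions())
    d=np.array(robot.inverse_kinematics(robot.current_tool_pos(),[180,0,start-10]))-q
    sg=np.sign(d[6]);n=int(np.ceil(abs(deg)/45))
    for i in range(n):
        q[6]+=sg*deg/n; robot.move_j(q.tolist())
    print("torque",robot.current_torque(),"F",robot.current_contact_force())
    fingers.gripper_to(0.85); robot.line_to(k+[.21],velocity=.25)
def look(name):
    t=box(0,0,0); robot.move_to([t[0],t[1],.26],[180,0,83.1]); robot.pause(1.0)
    pos,rot=robot.current_tool_pos(),robot.current_eef_rot(); im=vision.grab_frame("wrist")
    s=strip(im,pos,rot,np.array([.5735,.1636]),np.radians(83.1))
    row=s[100:140].astype(float).mean(0); b=(row[:,0]-.45*row[:,1])   # greyness
    g=(row[:,0]>row[:,1]*.8)&(row[:,1]>120); g[:100]=0; g[560:]=0
    x=np.flatnonzero(g); print("bubble mm",x.mean()/10 if len(x) else None,len(x)/10,"t",robot.current_time_s())
    cv2.imwrite("pics/%s.png"%name,cv2.resize(s[:,:,::-1],None,fx=1.1,fy=1.1))
E
python3 - <<'E'
from h import *
turn(135,188)
look("i")
E
```

```text
down False
gap 0.47094787615285016
torque [-1.5505608   0.564923   -0.05273451] F [-3.39102353 -6.65547293 10.86159668]
bubble mm 29.05 11.6 t 25.8667
```

View pics/i.png

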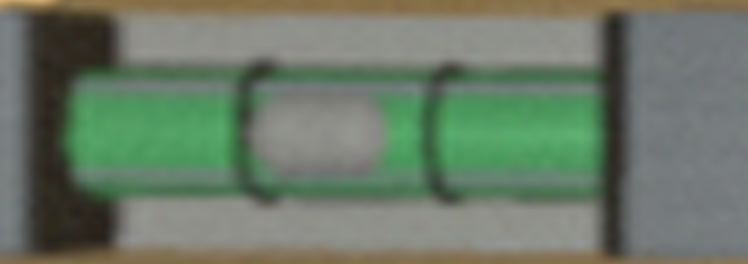

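Marks are at columns 245 and 433 and the bubble at 319, so it is about 1.6 mm short. Another 28° follows, gripping at the yaw where I let go.

```bash
python3 - <<'E'
from h import *
turn(29,53)
look("j")
E
```

```text
down False
gap 0.4677184339485802
torque [-0.66496998  0.01689463 -0.10837684] F [ 0.63255954 -3.05701435  4.91195745]
bubble mm 30.3 11.9 t 31.25
```

View pics/j.png

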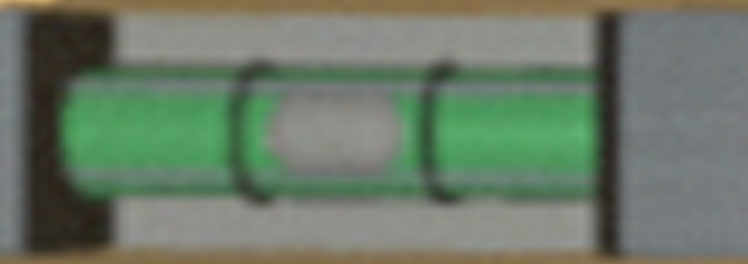

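The bubble (335) now sits midway between the marks (238, 428). Next: press down.

```bash
python3 - <<'E'
from h import *
t=box(.0015,-.0015,0); D=[180,0,173.1]
fingers.gripper_to(0.72)
robot.move_to([t[0],t[1],.215],D); robot.pause(.2)
f0=np.mean([robot.current_contact_force() for _ in range(3)],0)
print(robot.line_to([t[0],t[1],.145],velocity=.03,f_stop=8),f0)
z=robot.current_tool_pos()[2]
for i in range(14):
    robot.pause(.25)
    F=np.mean([robot.current_contact_force() for _ in range(3)],0)-f0
    print(round(z,4),robot.current_tool_pos()[2].round(4),F.round(1))
    if F[2]>14: break
    z-=.0006 if F[2]>4 else .001
    robot.line_to([t[0],t[1],z],velocity=.02)
robot.pause(1.2)
F=robot.current_contact_force()-f0
im=vision.grab_frame("wrist");print(F,robot.current_time_s(),robot.current_finger_gap())
cv2.imwrite("pics/k.png",cv2.resize(im[60:384,100:430,::-1],None,fx=1.8,fy=1.8,interpolation=cv2.INTER_CUBIC))
E
```

```text
True [ 1.52435322  0.74308939 -0.4796418 ]
0.1658 0.1658 [-2.1 -1.6  6.5]
0.1652 0.1658 [-3.1 -2.6  5.5]
0.1646 0.1658 [-2.9 -1.9  7.8]
0.164 0.1657 [-3.8 -1.8 10.4]
0.1634 0.1657 [-4.7 -2.2 12.3]
0.1628 0.1657 [-5.1 -2.6 13.2]
0.1622 0.1657 [-5.  -3.2 16.1]
[-5.49812899 -3.01731933 16.74873224] 39.0833 0.7197353832081292
```

View pics/k.png

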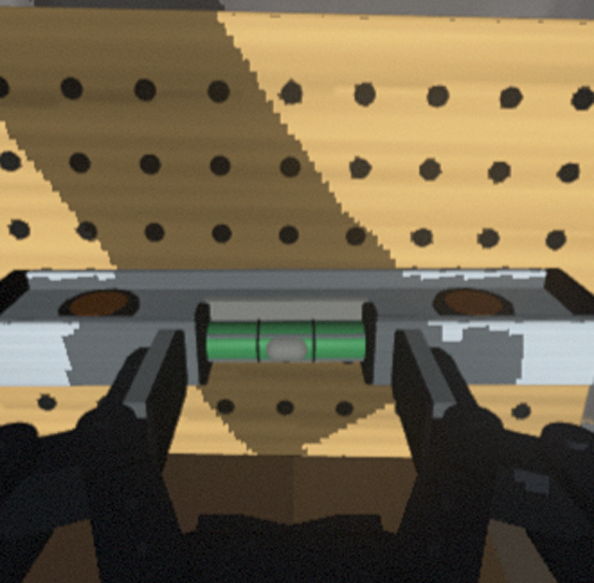

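The fingertips press on both sides of the window with about 16.5 N. The bubble (287) is midway between the marks (258, 315), so I'm handing in.

```bash
python3 -c "
from h import *
print(workorder.close_job(),robot.current_time_s())"
```

```text
the job is handed in; nothing more can be done
the job is handed in; nothing more can be done
```

I handed the job in after about 39 s on the robot's clock: the top is shut, the level lies across its middle with the bubble centred between the marks, the fingertips are still pressing at about 16.5 N, and I did not touch the sanding block or the tape measure.

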